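# Unhook the sieve tray from the stone-grading box

## Robot

A 6-joint arm with a two-finger parallel gripper is mounted at the origin on the work surface. World frame = base frame: x ahead of the robot, y to its left, z up, the work surface at z = 0. Lengths are in m, angles in degrees, forces in N, time in s.
With the tool pointing down it reaches from about 0.4 to 0.825 m from the base axis. Payload 7 kg.
Tool frame: the origin (TCP) lies on the centre line of the jaws, within the pads' length; the fingertips stand r.tip_reach ahead of it and the grasp point (between the pads) is the TCP (r.tip_reach is the distance from the TCP to the fingertips, in m); z points along the fingers, y is the line along which they close (so a half turn about z gives the same grasp; the last joint's range is limited). The gripper opens to 88 mm and grips with 3 to 60 N. Pads are 19 mm wide; open, the fingers measure 130 mm over their backs; the gripper's body (78 mm by 193 mm) begins 47 mm behind the grasp point.
Start: joints at [89.674, 20.546, 0.682, 0, -70.136, -16.507], TCP at [0.195, 0.646, 0.246] pointing down, gripper open.
Joint ranges: [-176.03, 176.03], [-82.01, 121.73], [-58.28, 71.71], [-173.87, 95.51], [-174.79, -0.11], [-173.66, 173.66]. Speed limits (degrees/s): [136.94, 136.94, 172.46, 180, 180, 180].

## Interface

Orientations are given as [roll, pitch, yaw] about the fixed x, y, z axes, in that order (R = Rz(yaw) Ry(pitch) Rx(roll)).
In Python, from plant import sensors, cams, r gives the robot as it stands.
- The arm moves only by the tool drive_tool, never from a script. Its argument "rows" is a list of rows, each an object of numbers: "fingers": the gripper's target within -1 to 1 (fully open at 1, half-way at 0, shut at -1); "x", "y", "z": the shift along the tool's x, y, z in m; "spin": the turn about the tool's z in rad. A call has 1 to 10 rows; each row is the pose to reach, as a shift and turn from the pose commanded when the call began, along the tool's axes at that moment; what a row does not reach only later rows make up. A row lasts 1/8 s, in which the tool goes at most 62.5 mm and 10.7 degrees, less where a joint would pass 70% of its speed; a pose out of reach is approached as far as the arm can. A call with a gripper value outside its range is refused whole. The fingers move at their own pace and stop on an object; "newtons" is the grip in N (left out, the last holds). Time passes only in rows, so rows that repeat a pose let the fingers close. It gives the time, the measured TCP pose, the force, the opening and the grip force at its end, in the units of the state.
- sensors.get_state(): the state, without advancing time (a new reading comes with each control period).
- cams.capture(name): name is "scene" or "top" or "wrist"; returns a dict with "pixels" (480x640x3 uint8, red, green, blue), "intrinsics" (3x3 intrinsics, pixels), "k1" (the pictures are not rectified: a ray, as slopes to the right and down, at radius r is drawn at 1 + k1 r^2 times it, then the intrinsics apply), "eye" and "orientation" of the camera in the world; the wrist camera has in their place "T_tool_cam" (4x4, takes a point from camera to tool coordinates, whose origin is the TCP and whose axes are the flange's). Camera axes: x right, y up, looking along -z (the intrinsics and any distortion apply to the point x, -y, -z); pixel columns grow to the right and rows downward; lengths in m; the calibration is good to about 2 mm. A picture is of the moment at which its call begins: read the wrist's pose just before it. There is no depth.
- r.close_job(): hands the job in; it is judged then, once.
The state is a dict: "time_s": time; "joints": joint angles; "qd": joint speeds; "joint_torque": joint torques, N m; "tcp_pos": TCP position; "eef_rot": TCP orientation; "contact_force": force on the tool from outside, world axes, zero at the start; "moment": the same for the moment, N m; "gripper_width": finger opening in m; "gripper_force": force on a finger pad.
Only numpy, scipy, OpenCV 4.12 (cv2) and the standard library are available. Lean on these libraries where they do the work, as an engineer would, in place of code of your own. Each camera call takes 0.05 s, during which the arm holds its last target. There are 200 camera calls.

## Task

Take the sieve tray out of the grading box by its red handle, never forcing it: slide it gently back until it meets the rear stop, raise its front to tilt it over the yellow front plate while its tail is still under the rear roof, then draw it out forwards. Lay it flat and right way up in the middle of the beige mat, lengthwise along it, letting go only once it is down. Leave the two rocks and the cup where they are.

Things in the scene. Friction and masses are not known exactly. Their poses are not given: they have to be found in the camera images.
- holder: Grading box: fixed worn-steel box with slotted sides, 280 mm long (x), 120 mm wide (y). Origin: centre of its underside on the table; +x points to its rear, -x to its front (roughly towards the robot). A rigid yellow keeper frame sits on it, screwed down up to 10 mm forward or back of nominal along x; where, is not reported and must be felt.
- deck (a point): Middle of the box, 55 mm above its origin, level with the tops of the two runners on which the tray's underside rests. Steel side guides, inner faces 110 mm apart, rise 15 mm above the runners, the yellow frame's side rails (y = +-64 mm) 21 mm. Axes as the box's.
- lip_nominal (a point): Nominal place (frame centred) of the inner edge of the yellow lip, on its underside, 7 mm above the runners, 80 mm in front of the box's middle. The lip is 4 mm thick, 80 mm wide and reaches inward from the yellow front plate, which stands 30 to 34 mm in front of this edge, its top 46 mm above the runners. True lip is up to 10 mm off along x. Axes as the box's.
- stop_nominal (a point): Nominal place of the front face of the yellow rear stop, at runner height, 122 mm behind the box's middle; the true one is off by the same up to 10 mm: lip edge to stop is always 202 mm. A yellow roof reaches 30 mm forward of the stop, its underside 16 mm above the runners. Over 18 N of the tray on the yellow frame bends it: feel for the stop at about 5 N, at about 10 mm/s.
- tray_grip (a point): Centre of the tray's red handle block, 46 mm long (x), 14 mm wide (y), 24 mm tall, to be pinched across y from above. 50 mm above the tray's underside, 20 mm in front (-x) of its floor's centre, on two posts. Axes are the tray's: x to its tail, y across, z up.
- tray: Loose galvanised sieve tray, about 0.3 kg. Origin: centre of its floor's underside. Floor 130 x 100 mm, 4 mm thick; rim 18 mm high (rear 10). Toe tongue 28 mm long in front, tail tongue 42 mm behind, both 60 mm wide, 4 mm thick: 200 mm in all. It starts on the runners, within 0.01 rad of the box's yaw, toe 2 to 24 mm under the lip, tail 4 to 26 mm short of the stop.
- toe (a point): Front end of the toe tongue, on its underside, 93 mm in front of the floor's centre. The toe is free of the lip only when the tail is within 2 mm of the stop; then, pivoting on the tail, it passes over the front plate from 14 degrees of tilt. Axes as the tray's.
- tail (a point): Rear end of the tail tongue, on its underside, 107 mm behind the floor's centre. Beyond about 21 degrees of tilt the tail jams under the roof. With the front over the plate, the tray leaves the roof when drawn over 30 mm forward. Axes as the tray's.
- mat: Fixed beige mat, 260 mm long (x) by 180 mm (y), 4 mm thick. Origin: centre of its underside on the table.
- rock_brown: Loose brown rock, 68 mm across, 45 mm tall, origin under its centre. Leave alone.
- rock_grey: Loose grey rock, 56 mm across, 34 mm tall, origin under its centre. Leave alone.
- cup: Loose blue ceramic cup, 72 mm across, 75 mm tall, origin under its centre. Leave alone.
Not all that is in view belongs to the job. There is more than one size of the tray; the one meant has the size given above.

How it is judged:
By the outcome, as a careful person would: the job done as asked, in the order asked, and still so for the second after the job is handed in, with the robot touching nothing.
It also fails if it takes over 59 s, if anything falls off the work surface, if the arm or the gripper's body presses on something with over 40 N, if the wrist force passes 120 N, or if a joint passes its speed limit or range.

## Working session

There is one attempt and no reset: what is moved stays moved. The work goes in short steps, Python scripts to look and compute and a tool call to move; the robot and the scene stay as the last step left them, time stands still between calls to the robot, and variables do not carry over. Pictures are saved under pics/ and viewed, at most 10 in all, crops included, and the job is handed in when it is done.

Besides the shell and the picture viewer there is one more tool, called after ">>>" as name([rows], argument=value, ...), one row to a line, values as JSON. drive_tool: Moves the arm, as the interface text tells. Its arguments: {"type":"object","properties":{"rows":{"type":"array"},"newtons":{"type":"number"}},"required":["rows"]}

```bash
ls; mkdir -p pics
python3 - <<'E'
from plant import sensors,cams,r
import cv2
s=sensors.get_state();print(s, r.tip_reach)
for n in ("scene","top"):
    c=cams.capture(n);cv2.imwrite(f"pics/{n}.png",c["pixels"][:,:,::-1]);print(n,c["intrinsics"],c["k1"],c["eye"],c["orientation"])
c=cams.capture("wrist");print(c["intrinsics"],c["k1"],c["T_tool_cam"])
E
```

```text
pics
{'time_s': 0.0, 'joints': array([ 8.96744672e+01,  2.05896270e+01,  6.33626792e-01, -2.11145057e-02,
       -7.01351459e+01, -1.65066962e+01]), 'qd': array([ 0.03103439,  0.11920032,  0.01250812,  0.08036336, -0.11812732,
        0.00508104]), 'joint_torque': array([ 6.80249996e-04, -5.82713342e+01,  2.93061697e+01,  6.99723691e+00,
        7.02699821e-03, -1.52410912e-04]), 'tcp_pos': array([0.19534693, 0.64563438, 0.24463882]), 'eef_rot': array([ 1.79906970e+02, -6.86872458e-03, -1.68394140e+01]), 'contact_force': array([ 0.46588828,  0.66379561, -0.14713977]), 'moment': array([ 0.00278683, -0.0545362 , -0.04712357]), 'gripper_force': 0.0, 'gripper_width': 0.08757683518637832} 0.019
scene [[476.37317265   0.         333.10925808]
 [  0.         476.37317265 237.49499078]
 [  0.           0.           1.        ]] -0.09981644942762835 [1.02533758 0.9471492  0.72123914] [ 58.38970419   0.54148093 149.86950994]
top [[623.94239524   0.         317.83277152]
 [  0.         623.94239524 236.19413245]
 [  0.           0.           1.        ]] -0.12932407528056108 [0.43520153 0.07903162 1.27493896] [  3.40463248   1.47220407 -90.69916987]
[[397.11897834   0.         320.35849401]
 [  0.         397.11897834 240.21401403]
 [  0.           0.           1.        ]] -0.025319777266228246 [[-5.42251734e-04  9.61562919e-01  2.74584157e-01  7.27947008e-02]
 [ 9.99999789e-01  6.19764116e-04 -1.95534127e-04  4.92716881e-04]
 [-3.58195773e-04  2.74583993e-01 -9.61563052e-01 -1.39813915e-01]
 [ 0.00000000e+00  0.00000000e+00  0.00000000e+00  1.00000000e+00]]
```

View pics/top.png

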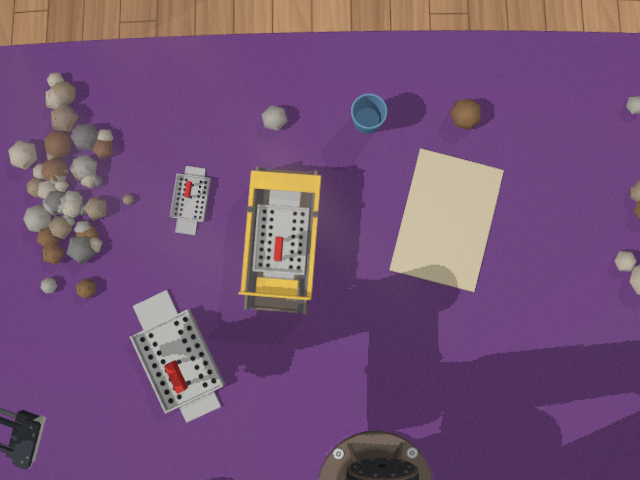

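View pics/scene.png

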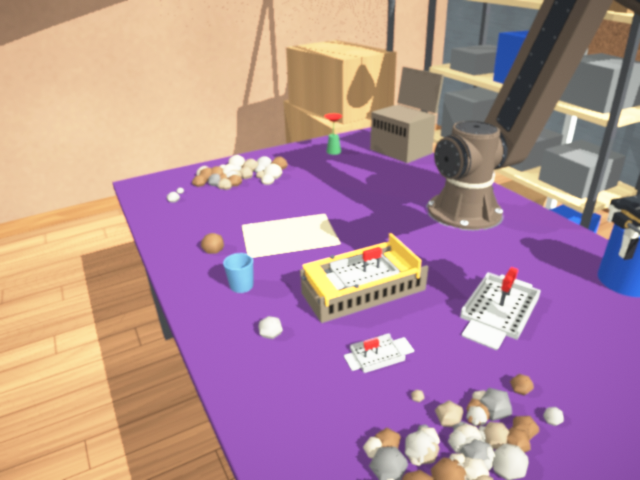

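The top view shows three trays with red handles: small at (190,200), medium inside the yellow-framed box at (281,240), and large at (177,362). The one in the box is the target. The mat is at (447,220), the cup at (369,113), the brown rock at (466,113) and the grey rock at (274,118). I'll confirm the target in one enlarged crop and measure its size.

```bash
cat > h.py <<'E'
import numpy as np,cv2
from scipy.spatial.transform import Rotation as Ro
from plant import sensors,cams,r
def cam(n):
    s=sensors.get_state(); c=cams.capture(n)
    if n=="wrist":
        T=np.eye(4);T[:3,:3]=Ro.from_euler("xyz",s["eef_rot"],degrees=True).as_matrix();T[:3,3]=s["tcp_pos"]
        T=T@c["T_tool_cam"];c["R"]=T[:3,:3];c["eye"]=T[:3,3]
    else: c["R"]=Ro.from_euler("xyz",c["orientation"],degrees=True).as_matrix()
    return c
def ray(c,px):
    d=np.array([-c["k1"],0,0,0,0]);d=np.array([c["k1"],0,0,0,0])
    p=cv2.undistortPoints(np.array(px,float).reshape(-1,1,2),c["intrinsics"],d).reshape(-1,2)
    return np.c_[p[:,0],-p[:,1],-np.ones(len(p))]@c["R"].T
def at(c,px,z):
    v=ray(c,px);return c["eye"]+v*((z-c["eye"][2])/v[:,2])[:,None]
def proj(c,P):
    q=(np.atleast_2d(P)-c["eye"])@c["R"];x=q[:,0]/-q[:,2];y=-q[:,1]/-q[:,2];f=1+c["k1"]*(x*x+y*y)
    K=c["intrinsics"];return np.c_[K[0,0]*x*f+K[0,2],K[1,1]*y*f+K[1,2]]
def seg(im,lo,hi):
    return cv2.inRange(cv2.cvtColor(im,cv2.COLOR_RGB2HSV),lo,hi)
E
python3 - <<'E'
from h import *
c=cam("top");im=c["pixels"]
cr=im[160:320,230:340];cv2.imwrite("pics/crop1.png",cv2.resize(cr,None,fx=3.75,fy=3.75,interpolation=cv2.INTER_CUBIC)[:,:,::-1])
hsv=cv2.cvtColor(im,cv2.COLOR_RGB2HSV);print(hsv[220,450],hsv[248,279],hsv[182,285])
m=seg(im,(10,20,90),(35,110,255));m[:, :385]=0;m[:,510:]=0;m[:140]=0;m[300:]=0
ct=max(cv2.findContours(m,0,2)[0],key=cv2.contourArea)
b=cv2.boxPoints(cv2.minAreaRect(ct));B=at(c,b,.004);print(b,B,B.mean(0),np.linalg.norm(np.diff(B,axis=0),axis=1))
m=seg(im,(0,150,80),(6,255,255))|seg(im,(174,150,80),(180,255,255));m2=m*0;m2[160:320,230:340]=m[160:320,230:340]
rr=cv2.minAreaRect(cv2.findNonZero(m2));b=cv2.boxPoints(rr);B=at(c,b,.055+.062);print(rr,B,B.mean(0))
m=seg(im,(18,150,80),(30,255,255))
rr=cv2.minAreaRect(cv2.findNonZero(m));b=cv2.boxPoints(rr);print(rr,b,at(c,b,.076))
E
```

```text
[ 21  49 202] [  1 178 198] [ 22 149 222]
[[388.6492  270.09253]
 [419.7656  147.84943]
 [504.90378 169.52097]
 [473.78738 291.76407]] [[ 0.44022435 -0.03238403  0.004     ]
 [ 0.69086592 -0.1017482   0.004     ]
 [ 0.64391622 -0.27753664  0.004     ]
 [ 0.39352414 -0.20548026  0.004     ]] [ 0.54213266 -0.15428728  0.004     ] [0.26006266 0.18195013 0.26055386]
((278.1062316894531, 248.40711975097656), (7.051013946533203, 23.14861297607422), 3.814074993133545) [[0.46174926 0.19039022 0.117     ]
 [0.50475546 0.18715082 0.117     ]
 [0.5036999  0.17400983 0.117     ]
 [0.46071798 0.17727264 0.117     ]] [0.48273065 0.18220588 0.117     ]
((280.1138000488281, 234.63450622558594), (70.42256927490234, 124.15299987792969), 4.763641834259033) [[239.86896 293.57245]
 [250.17932 169.8483 ]
 [320.35864 175.69656]
 [310.04828 299.42072]] [[0.39821563 0.26061748 0.076     ]
 [0.63827529 0.23929302 0.076     ]
 [0.62435548 0.10263939 0.076     ]
 [0.38570256 0.12538201 0.076     ]]
```

View pics/crop1.png

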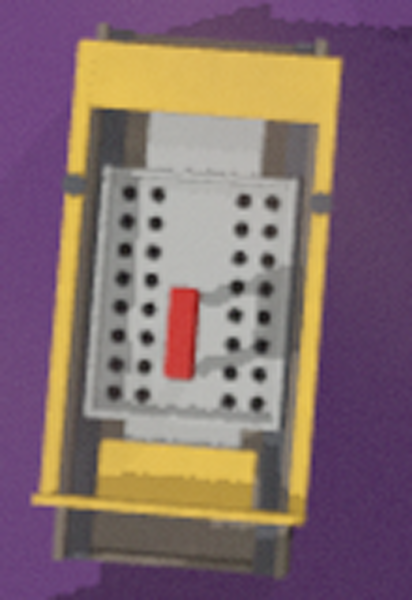

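The crop confirms it. The box tray's handle measures about 44 x 13 mm, matching the given size, and its toe is under the yellow lip. The handle is near (0.483, 0.182) with yaw about -5°. I'm going above it for one close look.

>>> drive_tool([
  {"x":0.05,"y":0.044,"fingers":1},
  {"x":0.1,"y":0.088,"spin":-0.05,"fingers":1},
  {"x":0.15,"y":0.132,"spin":-0.1,"fingers":1},
  {"x":0.2,"y":0.176,"spin":-0.15,"fingers":1},
  {"x":0.25,"y":0.22,"spin":-0.207,"fingers":1},
  {"x":0.3,"y":0.264,"spin":-0.207,"fingers":1},
  {"x":0.35,"y":0.308,"spin":-0.207,"fingers":1},
  {"x":0.39,"y":0.343,"spin":-0.207,"fingers":1},
  {"x":0.41,"y":0.361,"spin":-0.207,"fingers":1},
  {"x":0.41,"y":0.361,"spin":-0.207,"fingers":1},
], newtons=20)

```text
invalid input
```

>>> drive_tool([
  {"fingers":1},
  {"fingers":1},
])

```text
invalid input
```

Run:
```python
from h import *
s=sensors.get_state();print(s["time_s"],s["tcp_pos"],s["eef_rot"],s["contact_force"])
c=cam("wrist");im=c["pixels"];cv2.imwrite("pics/w1.png",im[:,:,::-1])
m=seg(im,(0,150,80),(6,255,255))|seg(im,(174,150,80),(180,255,255))
rr=cv2.minAreaRect(cv2.findNonZero(m));b=cv2.boxPoints(rr);B=at(c,b,.117);print(rr,B.round(4),B.mean(0))
```

```text
0.2 [0.19542092 0.6458117  0.24501956] [ 1.79945318e+02 -5.60173925e-03 -1.68389562e+01] [ 0.29795083  0.04352048 -0.49595632]
((613.0, 70.0), (80.0, 52.0), 90.0) [[0.2734 0.4487 0.117 ]
 [0.2644 0.4167 0.117 ]
 [0.2159 0.4212 0.117 ]
 [0.2256 0.4547 0.117 ]] [0.24482801 0.43529907 0.117     ]
```

View pics/w1.png

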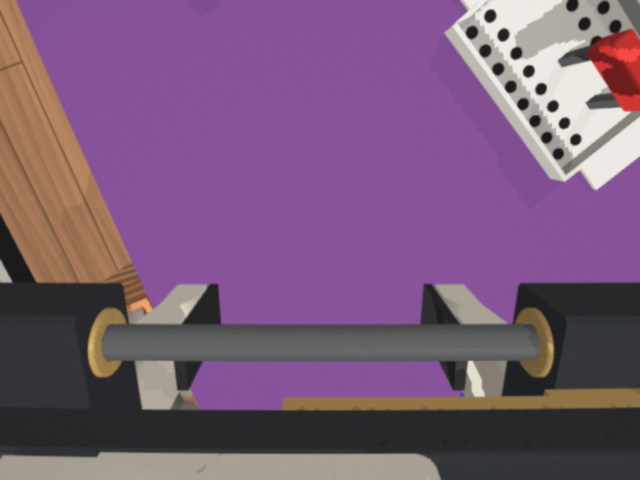

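The arm hasn't moved: this wrist view still shows the start pose, with the large tray's corner at (560,100). The rows probably need every field.

>>> drive_tool([
  {"fingers":1,"x":0.05,"y":0.044,"z":0,"spin":0},
  {"fingers":1,"x":0.1,"y":0.088,"z":0,"spin":-0.05},
  {"fingers":1,"x":0.15,"y":0.132,"z":0,"spin":-0.1},
  {"fingers":1,"x":0.2,"y":0.176,"z":0,"spin":-0.15},
  {"fingers":1,"x":0.25,"y":0.22,"z":0,"spin":-0.207},
  {"fingers":1,"x":0.3,"y":0.264,"z":0,"spin":-0.207},
  {"fingers":1,"x":0.35,"y":0.308,"z":0,"spin":-0.207},
  {"fingers":1,"x":0.39,"y":0.343,"z":0,"spin":-0.207},
  {"fingers":1,"x":0.41,"y":0.361,"z":0,"spin":-0.207},
  {"fingers":1,"x":0.41,"y":0.361,"z":0,"spin":-0.207},
], newtons=20)

```text
time_s: 1.5
tcp_pos: [0.4844, 0.1792, 0.2455]
eef_rot: [180.0, 0.0, -5.2]
contact_force: [0.1, 0.4, -0.0]
gripper_width: 0.0875
gripper_force: 0.0
```

Run:
```python
from h import *
s=sensors.get_state();print(s["time_s"],s["tcp_pos"],s["eef_rot"],s["contact_force"])
c=cam("wrist");im=c["pixels"];cv2.imwrite("pics/w2.png",im[:,:,::-1])
m=seg(im,(0,150,80),(6,255,255))|seg(im,(174,150,80),(180,255,255))
rr=cv2.minAreaRect(cv2.findNonZero(m));b=cv2.boxPoints(rr);B=at(c,b,.117);print(rr,b,B.round(4),B.mean(0))
```

```text
1.5 [0.48435589 0.17921903 0.24548767] [ 1.79980231e+02  6.38302363e-03 -5.21018196e+00] [ 0.1184969   0.41872203 -0.01861102]
((200.6203155517578, 155.97067260742188), (327.7283630371094, 61.659698486328125), 34.130367279052734) [[ 47.681656  89.54993 ]
 [ 82.27754   38.510315]
 [353.55896  222.39142 ]
 [318.96307  273.43103 ]] [[0.5968 0.3446 0.117 ]
 [0.6239 0.3148 0.117 ]
 [0.4911 0.1551 0.117 ]
 [0.4557 0.1825 0.117 ]] [0.54189494 0.24928409 0.117     ]
```

View pics/w2.png

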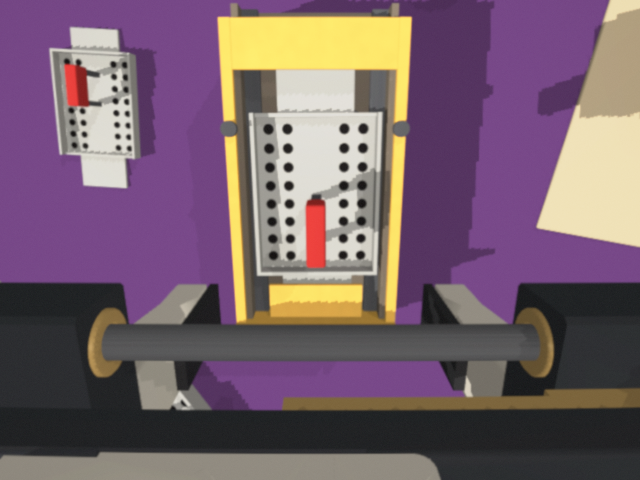

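The wrist view is centred on the box. The red handle's top face spans columns 307–326 and rows 200–267. The roof's front edge is at row 70 and the lip's inner edge at row 287.

Run:
```python
from h import *
s=sensors.get_state()
c=cam("wrist");im=c["pixels"]
m=seg(im,(0,150,80),(6,255,255))|seg(im,(174,150,80),(180,255,255));m[:,:200]=0
rr=cv2.minAreaRect(cv2.findNonZero(m));print(rr)
yaw=-5.21*np.pi/180
M=np.array([[np.cos(yaw),np.sin(yaw)],[np.sin(yaw),-np.cos(yaw)]])
def T(n,p,z):
    for q in at(c,p,z): print(n,q.round(4),"tool mm",((q[:2]-s["tcp_pos"][:2])@M.T*1000).round(1))
T("handle",[(308,200),(325,200),(307,267),(326,267)],.117)
T("rooffront",[(239,70),(401,70)],.076)
T("roofrear",[(219,17),(411,17)],.076)
T("lipedge",[(270,286),(362,286)],.066)
T("trayrim",[(250,114),(384,112),(258,274),(377,274)],.073)
m=seg(im,(18,150,60),(30,255,255))
for y in (25,50,100,150,200,250,300):
    x=np.flatnonzero(m[y]);T("rail%d"%y,[(x[0],y),(x[-1],y)],.076)
```

```text
((317.0, 232.5), (67.0, 18.0), 90.0)
handle [0.5091 0.1863 0.117 ] tool mm [24.6 -8.2]
handle [0.5081 0.1748 0.117 ] tool mm [24.6  3.4]
handle [0.4609 0.1918 0.117 ] tool mm [-23.9  -9.3]
handle [0.4596 0.1783 0.117 ] tool mm [-23.9   4.3]
rooffront [0.6014 0.2287 0.076 ] tool mm [112.7 -58.8]
rooffront [0.5908 0.1117 0.076 ] tool mm [112.8  58.7]
roofrear [0.6374 0.2378 0.076 ] tool mm [147.7 -71.1]
roofrear [0.6252 0.1033 0.076 ] tool mm [147.7  64. ]
lipedge [0.4283 0.2289 0.066 ] tool mm [-59.7 -43.2]
lipedge [0.4211 0.1496 0.066 ] tool mm [-59.7  36.4]
trayrim [0.5705 0.2254 0.073 ] tool mm [ 82.2 -52.7]
trayrim [0.5628 0.125  0.073 ] tool mm [83.7 48.1]
trayrim [0.4427 0.2364 0.073 ] tool mm [-46. -52.]
trayrim [0.4337 0.137  0.073 ] tool mm [-46.   47.8]
rail25 [0.6315 0.2302 0.076 ] tool mm [142.5 -62.9]
rail25 [0.6199 0.1027 0.076 ] tool mm [142.6  65. ]
rail50 [0.6152 0.2318 0.076 ] tool mm [126.2 -63.1]
rail50 [0.6151 0.2311 0.076 ] tool mm [126.2 -62.4]
rail100 [0.5813 0.2353 0.076 ] tool mm [ 92.  -63.5]
rail100 [0.5697 0.1073 0.076 ] tool mm [92.1 65. ]
rail150 [0.5452 0.2384 0.076 ] tool mm [ 55.9 -63.3]
rail150 [0.5336 0.1108 0.076 ] tool mm [55.9 64.8]
rail200 [0.5069 0.2424 0.076 ] tool mm [ 17.3 -63.8]
rail200 [0.4952 0.1145 0.076 ] tool mm [17.3 64.6]
rail250 [0.4657 0.246  0.076 ] tool mm [-24.  -63.7]
rail250 [0.4547 0.124  0.076 ] tool mm [-23.9  58.8]
rail300 [0.422  0.2559 0.076 ] tool mm [-68.4 -69.5]
rail300 [0.4099 0.1224 0.076 ] tool mm [-68.3  64.5]
```

The measurements agree: the lip edge at -60 and roof front at +113 put the stop at about +142, the tail is at about +127, so the slide is about 15 mm. The tool is aligned with the box, so I'm descending and gripping.

>>> drive_tool([
  {"fingers":0,"x":0,"y":-0.0025,"z":0.03,"spin":0},
  {"fingers":0,"x":0,"y":-0.0025,"z":0.065,"spin":0},
  {"fingers":0,"x":0,"y":-0.0025,"z":0.095,"spin":0},
  {"fingers":0,"x":0,"y":-0.0025,"z":0.115,"spin":0},
  {"fingers":0,"x":0,"y":-0.0025,"z":0.13,"spin":0},
  {"fingers":0,"x":0,"y":-0.0025,"z":0.139,"spin":0},
  {"fingers":0,"x":0,"y":-0.0025,"z":0.139,"spin":0},
], newtons=15)

```text
time_s: 2.48
tcp_pos: [0.4834, 0.1845, 0.1063]
eef_rot: [180.0, 0.0, -4.9]
contact_force: [0.4, 0.3, 0.4]
gripper_width: 0.0439
gripper_force: 0.0
```

>>> drive_tool([
  {"fingers":-0.4,"x":0,"y":0,"z":0,"spin":0},
  {"fingers":-0.8,"x":0,"y":0,"z":0,"spin":0},
  {"fingers":-1,"x":0,"y":0,"z":0,"spin":0},
  {"fingers":-1,"x":0,"y":0,"z":0,"spin":0},
  {"fingers":-1,"x":0,"y":0,"z":0,"spin":0},
  {"fingers":-1,"x":0,"y":0,"z":0,"spin":0},
], newtons=15)

```text
time_s: 3.22
tcp_pos: [0.4836, 0.184, 0.1069]
eef_rot: [180.0, -0.0, -5.0]
contact_force: [-0.4, -3.8, 5.2]
gripper_width: 0.0138
gripper_force: 15.0
```

>>> drive_tool([
  {"fingers":-1,"x":0,"y":0.001,"z":-0.0005,"spin":0},
  {"fingers":-1,"x":0,"y":0.002,"z":-0.001,"spin":0},
  {"fingers":-1,"x":0,"y":0.002,"z":-0.001,"spin":0},
])

```text
time_s: 3.6
tcp_pos: [0.483, 0.182, 0.1071]
eef_rot: [180.0, 0.1, -5.0]
contact_force: [0.2, -0.5, -3.3]
gripper_width: 0.0142
gripper_force: 15.0
```

>>> drive_tool([
  {"fingers":-1,"x":0.00125,"y":0,"z":0.0005,"spin":0},
  {"fingers":-1,"x":0.0025,"y":0,"z":0.0005,"spin":0},
  {"fingers":-1,"x":0.00375,"y":0,"z":0.0005,"spin":0},
  {"fingers":-1,"x":0.005,"y":0,"z":0.0005,"spin":0},
  {"fingers":-1,"x":0.00625,"y":0,"z":0.0005,"spin":0},
  {"fingers":-1,"x":0.0075,"y":0,"z":0.0005,"spin":0},
  {"fingers":-1,"x":0.00875,"y":0,"z":0.0005,"spin":0},
  {"fingers":-1,"x":0.01,"y":0,"z":0.0005,"spin":0},
])

```text
time_s: 4.6
tcp_pos: [0.4935, 0.1814, 0.107]
eef_rot: [-180.0, -0.0, -5.0]
contact_force: [-0.1, 0.3, -3.9]
gripper_width: 0.0141
gripper_force: 15.0
```

>>> drive_tool([
  {"fingers":-1,"x":0.0012,"y":0,"z":0.0003,"spin":0},
  {"fingers":-1,"x":0.0024,"y":0,"z":0.0003,"spin":0},
])

```text
time_s: 4.85
tcp_pos: [0.4958, 0.1812, 0.1069]
eef_rot: [-180.0, -0.0, -5.0]
contact_force: [-2.3, -0.1, -0.0]
gripper_width: 0.0139
gripper_force: 15.0
```

>>> drive_tool([
  {"fingers":-1,"x":0.0012,"y":0,"z":0,"spin":0},
])

```text
time_s: 4.97
tcp_pos: [0.497, 0.1812, 0.1069]
eef_rot: [-180.0, -0.0, -5.0]
contact_force: [-2.5, 0.5, 0.9]
gripper_width: 0.0139
gripper_force: 15.0
```

Steady friction of about 2.4 N and no stop yet, so I'll keep going in small steps.

>>> drive_tool([
  {"fingers":-1,"x":0.0012,"y":0,"z":0,"spin":0},
])

```text
time_s: 5.1
tcp_pos: [0.4982, 0.181, 0.1069]
eef_rot: [-180.0, -0.0, -5.0]
contact_force: [-2.6, -0.2, 2.6]
gripper_width: 0.0137
gripper_force: 15.0
```

>>> drive_tool([
  {"fingers":-1,"x":0.0011,"y":0,"z":-0.0002,"spin":0},
])

```text
time_s: 5.22
tcp_pos: [0.4994, 0.1809, 0.1069]
eef_rot: [-180.0, -0.0, -5.0]
contact_force: [0.5, 0.0, -1.3]
gripper_width: 0.0138
gripper_force: 15.0
```

>>> drive_tool([
  {"fingers":-1,"x":0.0011,"y":0,"z":0.0001,"spin":0},
])

```text
time_s: 5.35
tcp_pos: [0.5004, 0.1808, 0.1069]
eef_rot: [180.0, 0.0, -5.0]
contact_force: [-3.6, -0.2, 1.3]
gripper_width: 0.014
gripper_force: 15.0
```

>>> drive_tool([
  {"fingers":-1,"x":0.0006,"y":0,"z":0,"spin":0},
])

```text
time_s: 5.48
tcp_pos: [0.501, 0.1808, 0.1069]
eef_rot: [-180.0, -0.0, -5.0]
contact_force: [-2.7, 0.4, 0.3]
gripper_width: 0.0139
gripper_force: 15.0
```

>>> drive_tool([
  {"fingers":-1,"x":0.001,"y":0,"z":0,"spin":0},
])

```text
time_s: 5.6
tcp_pos: [0.5017, 0.1806, 0.1069]
eef_rot: [180.0, 0.0, -5.0]
contact_force: [-7.0, 2.9, 5.0]
gripper_width: 0.0142
gripper_force: 15.0
```

>>> drive_tool([
  {"fingers":-1,"x":0,"y":0,"z":-0.0002,"spin":0},
  {"fingers":-1,"x":0,"y":0,"z":-0.0002,"spin":0},
])

```text
time_s: 5.85
tcp_pos: [0.5017, 0.1807, 0.1069]
eef_rot: [180.0, 0.0, -5.0]
contact_force: [-4.5, 0.2, 1.2]
gripper_width: 0.0137
gripper_force: 15.0
```

>>> drive_tool([
  {"fingers":-1,"x":0.0005,"y":0,"z":0,"spin":0},
])

```text
time_s: 5.98
tcp_pos: [0.5017, 0.1806, 0.1069]
eef_rot: [180.0, 0.1, -5.0]
contact_force: [-8.7, 3.5, 4.4]
gripper_width: 0.0138
gripper_force: 15.0
```

The stop is confirmed: the position holds at 0.5017 while the force climbs. I'll back off slightly, ease the grip so the tray can pivot, and try a small lift.

>>> drive_tool([
  {"fingers":-1,"x":-0.0006,"y":0,"z":0,"spin":0},
  {"fingers":-1,"x":-0.0004,"y":0,"z":-0.001,"spin":0},
  {"fingers":-1,"x":-0.0001,"y":0,"z":-0.002,"spin":0},
  {"fingers":-1,"x":-0.0001,"y":0,"z":-0.002,"spin":0},
], newtons=6)

```text
time_s: 6.48
tcp_pos: [0.5025, 0.1806, 0.109]
eef_rot: [180.0, -0.0, -5.0]
contact_force: [-0.5, 0.3, -2.6]
gripper_width: 0.0139
gripper_force: 6.0
```

Run:
```python
from h import *
s=sensors.get_state();print(s["tcp_pos"],s["contact_force"],s["moment"])
```

```text
[0.50246384 0.18056797 0.10904946] [-0.45874355  0.26501706 -2.62803356] [-0.06749217  0.3632588  -0.04510879]
```

The handle moved 0.8 mm back with no stop force while rising 2 mm, so the tray is pivoting. I'll follow the arc to 4°.

>>> drive_tool([
  {"fingers":-1,"x":0.0006,"y":0,"z":-0.0016,"spin":0},
  {"fingers":-1,"x":0.0012,"y":0,"z":-0.0032,"spin":0},
  {"fingers":-1,"x":0.0018,"y":0,"z":-0.0049,"spin":0},
  {"fingers":-1,"x":0.0025,"y":0,"z":-0.0066,"spin":0},
])

```text
time_s: 6.98
tcp_pos: [0.5049, 0.1804, 0.1158]
eef_rot: [-180.0, -0.0, -5.0]
contact_force: [0.1, 0.4, -4.1]
gripper_width: 0.0139
gripper_force: 6.0
```

Run:
```python
from h import *
s=sensors.get_state();print(s["tcp_pos"],s["contact_force"],s["moment"])
cv2.imwrite("pics/s2.png",cv2.resize(cam("scene")["pixels"][200:340,280:450],None,fx=4,fy=4,interpolation=cv2.INTER_CUBIC)[:,:,::-1])
```

```text
[0.50493821 0.1804487  0.11582939] [ 0.05765705  0.36048978 -4.05938834] [-0.06218476  0.13773736 -0.04488541]
```

View pics/s2.png

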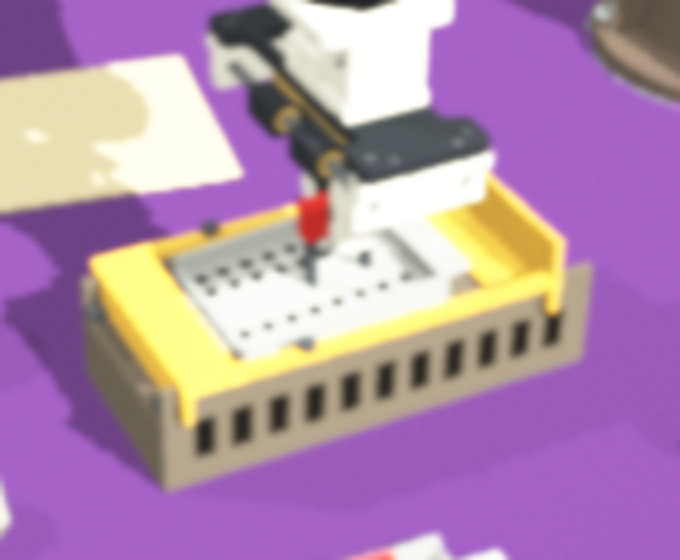

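The crop shows the tray's front raised at about (430,270), clear above the lip, with its tail under the roof at about (200,310). It's tilting as wanted, so I'll continue.

>>> drive_tool([
  {"fingers":-1,"x":0.0012,"y":0,"z":-0.0028,"spin":0},
  {"fingers":-1,"x":0.0025,"y":0,"z":-0.0055,"spin":0},
  {"fingers":-1,"x":0.0039,"y":0,"z":-0.0083,"spin":0},
  {"fingers":-1,"x":0.0058,"y":0,"z":-0.0117,"spin":0},
  {"fingers":-1,"x":0.0078,"y":0,"z":-0.015,"spin":0},
  {"fingers":-1,"x":0.0098,"y":0,"z":-0.0183,"spin":0},
])

```text
time_s: 7.78
tcp_pos: [0.5146, 0.1795, 0.1342]
eef_rot: [180.0, 0.0, -5.0]
contact_force: [-1.1, 0.3, -2.6]
gripper_width: 0.0142
gripper_force: 6.0
```

>>> drive_tool([
  {"fingers":-1,"x":0.0021,"y":0,"z":-0.003,"spin":0},
  {"fingers":-1,"x":0.0042,"y":0,"z":-0.0058,"spin":0},
  {"fingers":-1,"x":0.0056,"y":0,"z":-0.0078,"spin":0},
  {"fingers":-1,"x":0.007,"y":0,"z":-0.0097,"spin":0},
  {"fingers":-1,"x":0.007,"y":0,"z":-0.0097,"spin":0},
])

```text
time_s: 8.4
tcp_pos: [0.5218, 0.179, 0.1438]
eef_rot: [-180.0, -0.0, -5.0]
contact_force: [-1.3, -0.9, -3.0]
gripper_width: 0.0138
gripper_force: 6.0
```

Run:
```python
from h import *
s=sensors.get_state();print(s["tcp_pos"],s["contact_force"],s["moment"])
cv2.imwrite("pics/s3.png",cv2.resize(cam("scene")["pixels"][200:340,280:450],None,fx=4,fy=4,interpolation=cv2.INTER_CUBIC)[:,:,::-1])
```

```text
[0.52182839 0.1789755  0.14376559] [-1.2540754  -0.87000809 -2.99308899] [-0.04620798  0.23901815 -0.00539785]
```

View pics/s3.png

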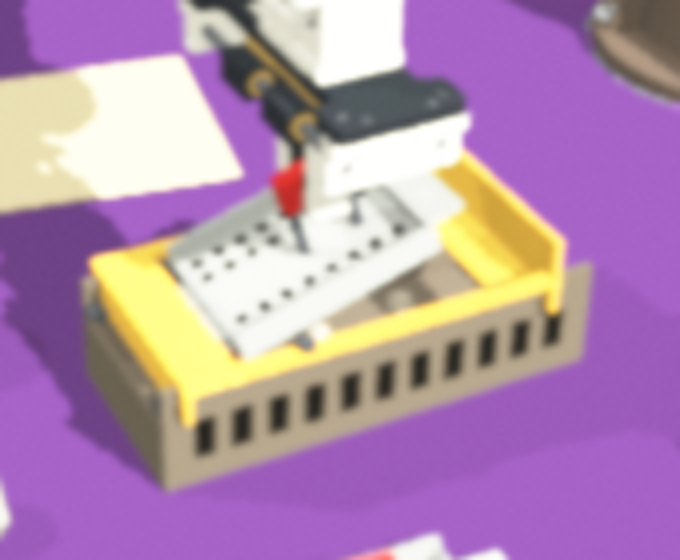

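The crop shows the tray tilted about 17°, with the toe at (450,195) above the front plate's top and the tail still under the roof. I'll firm up the grip and draw it forwards.

>>> drive_tool([
  {"fingers":-1,"x":0,"y":0,"z":0,"spin":0},
  {"fingers":-1,"x":-0.003,"y":0,"z":0,"spin":0},
  {"fingers":-1,"x":-0.007,"y":0,"z":0,"spin":0},
  {"fingers":-1,"x":-0.011,"y":0,"z":0,"spin":0},
  {"fingers":-1,"x":-0.015,"y":0,"z":0,"spin":0},
  {"fingers":-1,"x":-0.019,"y":0,"z":0,"spin":0},
], newtons=15)

```text
time_s: 9.2
tcp_pos: [0.5023, 0.1807, 0.1437]
eef_rot: [-180.0, -0.0, -5.0]
contact_force: [0.7, -0.0, -4.6]
gripper_width: 0.0139
gripper_force: 15.0
```

>>> drive_tool([
  {"fingers":-1,"x":-0.005,"y":0,"z":0,"spin":0},
  {"fingers":-1,"x":-0.01,"y":0,"z":0,"spin":0},
  {"fingers":-1,"x":-0.015,"y":0,"z":0,"spin":0},
  {"fingers":-1,"x":-0.02,"y":0,"z":0,"spin":0},
  {"fingers":-1,"x":-0.025,"y":0,"z":0,"spin":0},
  {"fingers":-1,"x":-0.028,"y":0,"z":0,"spin":0},
])

```text
time_s: 9.95
tcp_pos: [0.4744, 0.1831, 0.1437]
eef_rot: [-180.0, -0.0, -5.0]
contact_force: [0.3, -1.3, -3.4]
gripper_width: 0.0144
gripper_force: 15.0
```

>>> drive_tool([
  {"fingers":-1,"x":-0.004,"y":0,"z":-0.004,"spin":0},
  {"fingers":-1,"x":-0.009,"y":0,"z":-0.01,"spin":0},
  {"fingers":-1,"x":-0.015,"y":0,"z":-0.02,"spin":0},
  {"fingers":-1,"x":-0.02,"y":0,"z":-0.032,"spin":0},
  {"fingers":-1,"x":-0.025,"y":0,"z":-0.046,"spin":0},
  {"fingers":-1,"x":-0.03,"y":0,"z":-0.062,"spin":0},
  {"fingers":-1,"x":-0.03,"y":0,"z":-0.078,"spin":0},
  {"fingers":-1,"x":-0.03,"y":0,"z":-0.09,"spin":0},
  {"fingers":-1,"x":-0.03,"y":0,"z":-0.095,"spin":0},
  {"fingers":-1,"x":-0.03,"y":0,"z":-0.095,"spin":0},
], newtons=25)

```text
time_s: 11.2
tcp_pos: [0.4448, 0.1857, 0.2388]
eef_rot: [-180.0, -0.0, -5.0]
contact_force: [-0.3, -0.1, -4.6]
gripper_width: 0.0136
gripper_force: 25.0
```

Run:
```python
from h import *
s=sensors.get_state();print(s["tcp_pos"],s["contact_force"],s["moment"])
cv2.imwrite("pics/s4.png",cv2.resize(cam("scene")["pixels"][140:330,230:460],None,fx=3,fy=3,interpolation=cv2.INTER_CUBIC)[:,:,::-1])
c=cam("top");im=c["pixels"];m=seg(im,(10,20,60),(35,110,255));m[:, :385]=0;m[:,510:]=0;m[:140]=0;m[300:]=0
ct=max(cv2.findContours(m,0,2)[0],key=cv2.contourArea)
B=at(c,cv2.boxPoints(cv2.minAreaRect(ct)),.004);print(B,B.mean(0))
```

```text
[0.44483159 0.18567221 0.23877032] [-0.26294095 -0.10510247 -4.57068708] [-0.03250354  0.08360505 -0.01771398]
[[ 0.43992603 -0.03297305  0.004     ]
 [ 0.69080241 -0.10125774  0.004     ]
 [ 0.64476577 -0.2766589   0.004     ]
 [ 0.39411741 -0.20568833  0.004     ]] [ 0.5424029  -0.15414451  0.004     ]
```

View pics/s4.png

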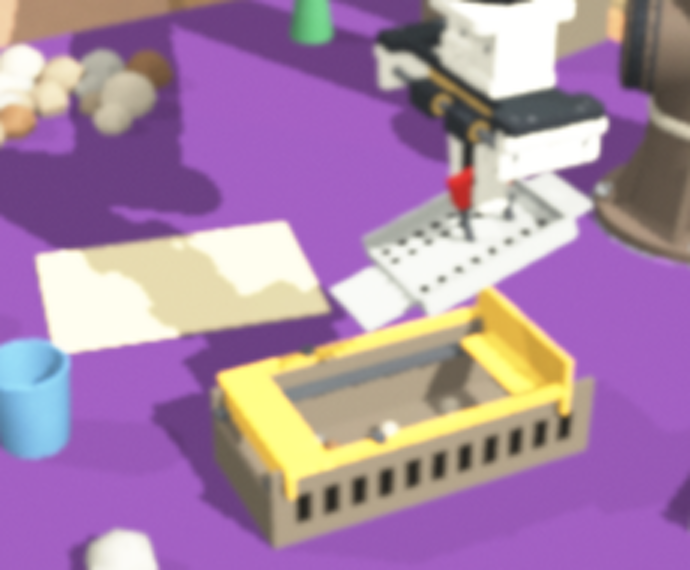

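The crop shows the tray clear of the box and held tilted over open space, with the box empty and the mat at (180,285). I'm carrying it over to the mat, whose yaw is -15.5°.

>>> drive_tool([
  {"fingers":-1,"x":0.006,"y":0.015,"z":0,"spin":0},
  {"fingers":-1,"x":0.02,"y":0.05,"z":0,"spin":0.03},
  {"fingers":-1,"x":0.036,"y":0.095,"z":0,"spin":0.06},
  {"fingers":-1,"x":0.054,"y":0.142,"z":0,"spin":0.09},
  {"fingers":-1,"x":0.072,"y":0.19,"z":0,"spin":0.12},
  {"fingers":-1,"x":0.09,"y":0.238,"z":0,"spin":0.15},
  {"fingers":-1,"x":0.107,"y":0.282,"z":0,"spin":0.17},
  {"fingers":-1,"x":0.118,"y":0.312,"z":0,"spin":0.184},
  {"fingers":-1,"x":0.1247,"y":0.3298,"z":0,"spin":0.184},
  {"fingers":-1,"x":0.1247,"y":0.3298,"z":0,"spin":0.184},
])

```text
time_s: 12.55
tcp_pos: [0.5403, -0.155, 0.238]
eef_rot: [180.0, 0.1, -15.6]
contact_force: [0.0, 0.2, -3.3]
gripper_width: 0.0136
gripper_force: 25.0
```

>>> drive_tool([
  {"fingers":-1,"x":0,"y":0,"z":0.02,"spin":0},
  {"fingers":-1,"x":0,"y":0,"z":0.045,"spin":0},
  {"fingers":-1,"x":0,"y":0,"z":0.07,"spin":0},
  {"fingers":-1,"x":0,"y":0,"z":0.095,"spin":0},
  {"fingers":-1,"x":0,"y":0,"z":0.115,"spin":0},
  {"fingers":-1,"x":0,"y":0,"z":0.128,"spin":0},
  {"fingers":-1,"x":0,"y":0,"z":0.134,"spin":0},
  {"fingers":-1,"x":0,"y":0,"z":0.138,"spin":0},
  {"fingers":-1,"x":0,"y":0,"z":0.138,"spin":0},
])

```text
time_s: 13.68
tcp_pos: [0.5407, -0.1537, 0.1009]
eef_rot: [-180.0, -0.0, -15.5]
contact_force: [0.7, -0.5, -3.7]
gripper_width: 0.0141
gripper_force: 25.0
```

Run:
```python
from h import *
s=sensors.get_state();print(s["tcp_pos"],s["contact_force"],s["moment"])
cv2.imwrite("pics/s5.png",cv2.resize(cam("scene")["pixels"][150:310,200:400],None,fx=3.5,fy=3.5,interpolation=cv2.INTER_CUBIC)[:,:,::-1])
```

```text
[ 0.5406964  -0.15370251  0.1009406 ] [ 0.7298228  -0.54298811 -3.72969567] [0.00039002 0.03067612 0.03427921]
```

View pics/s5.png

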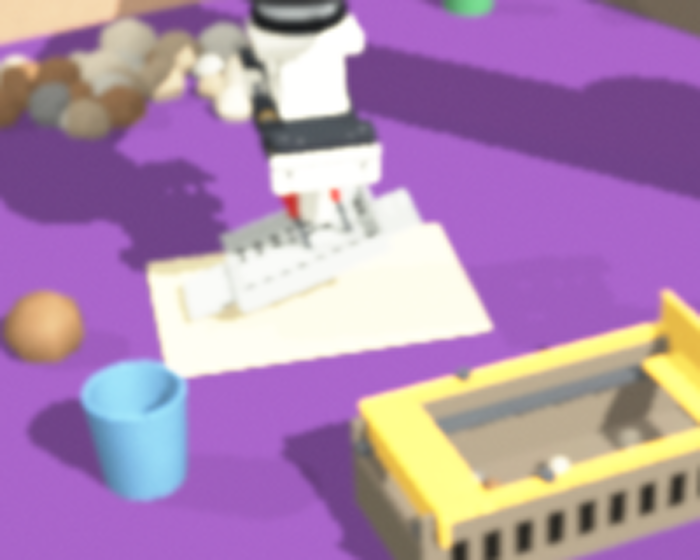

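The crop shows the tilted tray above the mat with its tail at (205,295). It's lined up with the mat, and the rock and cup are untouched. I'll lower it onto its tail with a light grip and rotate it down flat.

>>> drive_tool([
  {"fingers":-1,"x":0,"y":0,"z":0.004,"spin":0},
  {"fingers":-1,"x":0,"y":0,"z":0.009,"spin":0},
  {"fingers":-1,"x":-0.003,"y":0,"z":0.0135,"spin":0},
  {"fingers":-1,"x":-0.0065,"y":0,"z":0.0178,"spin":0},
  {"fingers":-1,"x":-0.0098,"y":0,"z":0.0228,"spin":0},
  {"fingers":-1,"x":-0.013,"y":0,"z":0.0278,"spin":0},
], newtons=7)

```text
time_s: 14.48
tcp_pos: [0.5279, -0.1502, 0.0726]
eef_rot: [-180.0, -0.0, -15.5]
contact_force: [0.8, 1.2, -2.9]
gripper_width: 0.0142
gripper_force: 7.0
```

>>> drive_tool([
  {"fingers":-1,"x":-0.0023,"y":0,"z":0.0043,"spin":0},
  {"fingers":-1,"x":-0.0046,"y":0,"z":0.0085,"spin":0},
  {"fingers":-1,"x":-0.0066,"y":0,"z":0.0125,"spin":0},
  {"fingers":-1,"x":-0.0078,"y":0,"z":0.015,"spin":0},
  {"fingers":-1,"x":-0.0078,"y":0,"z":0.015,"spin":0},
])

```text
time_s: 15.1
tcp_pos: [0.5206, -0.1482, 0.058]
eef_rot: [180.0, -0.0, -15.5]
contact_force: [-0.0, -0.5, -1.8]
gripper_width: 0.0144
gripper_force: 7.0
```

>>> drive_tool([
  {"fingers":-1,"x":-0.0004,"y":0,"z":0.0008,"spin":0},
  {"fingers":-1,"x":-0.0008,"y":0,"z":0.0016,"spin":0},
  {"fingers":-1,"x":-0.0008,"y":0,"z":0.0016,"spin":0},
])

```text
time_s: 15.48
tcp_pos: [0.5207, -0.1482, 0.0576]
eef_rot: [-180.0, -0.1, -15.5]
contact_force: [-0.3, -0.8, 8.2]
gripper_width: 0.014
gripper_force: 7.0
```

It's down: the mat pushes back with 8 N. I'll ease off and let go.

>>> drive_tool([
  {"fingers":-1,"x":-0.0004,"y":0,"z":-0.0008,"spin":0},
  {"fingers":-1,"x":-0.0004,"y":0,"z":-0.0008,"spin":0},
  {"fingers":-0.5,"x":-0.0004,"y":0,"z":-0.0008,"spin":0},
  {"fingers":-0.2,"x":-0.0004,"y":0,"z":-0.0008,"spin":0},
  {"fingers":0,"x":-0.0004,"y":0,"z":-0.0008,"spin":0},
  {"fingers":0,"x":-0.0004,"y":0,"z":-0.0008,"spin":0},
])

```text
time_s: 16.23
tcp_pos: [0.5192, -0.1479, 0.0569]
eef_rot: [180.0, 0.0, -15.5]
contact_force: [0.2, -0.7, -0.2]
gripper_width: 0.0423
gripper_force: 0.0
```

>>> drive_tool([
  {"fingers":0,"x":0,"y":0,"z":-0.01,"spin":0},
  {"fingers":0,"x":0,"y":0,"z":-0.03,"spin":0},
  {"fingers":0,"x":0,"y":0,"z":-0.06,"spin":0},
  {"fingers":0,"x":0,"y":0,"z":-0.1,"spin":0},
  {"fingers":0,"x":0,"y":0,"z":-0.15,"spin":0},
  {"fingers":0,"x":-0.02,"y":0,"z":-0.19,"spin":0},
  {"fingers":0,"x":-0.02,"y":0,"z":-0.19,"spin":0},
  {"fingers":0,"x":-0.02,"y":0,"z":-0.19,"spin":0},
])

```text
time_s: 17.23
tcp_pos: [0.4997, -0.1424, 0.2473]
eef_rot: [-180.0, -0.0, -15.5]
contact_force: [-0.1, 0.0, 0.1]
gripper_width: 0.0437
gripper_force: 0.0
```

Run:
```python
from h import *
s=sensors.get_state();print(s["time_s"],s["tcp_pos"],s["eef_rot"],s["contact_force"],s["gripper_width"])
c=cam("wrist");im=c["pixels"];cv2.imwrite("pics/w3.png",im[:,:,::-1])
m=seg(im,(0,150,80),(6,255,255))|seg(im,(174,150,80),(180,255,255))
n,l,st,ce=cv2.connectedComponentsWithStats(m);k=1+st[1:,4].argmax();ys,xs=np.nonzero(l==k)
b=cv2.boxPoints(cv2.minAreaRect(np.c_[xs,ys].astype(np.float32)));B=at(c,b,.066);print(b,B,B.mean(0))
```

```text
17.225 [ 0.49974367 -0.14239163  0.24733288] [-1.79966304e+02 -3.31343308e-02 -1.55162158e+01] [-0.08279686  0.03729451  0.08674975] 0.04372400774172965
[[313. 164.]
 [328. 164.]
 [328. 221.]
 [313. 221.]] [[ 0.5440069  -0.1490572   0.066     ]
 [ 0.5407984  -0.16059076  0.066     ]
 [ 0.49576882 -0.14831283  0.066     ]
 [ 0.4991036  -0.13632378  0.066     ]] [ 0.51991943 -0.14857114  0.066     ]
```

View pics/w3.png

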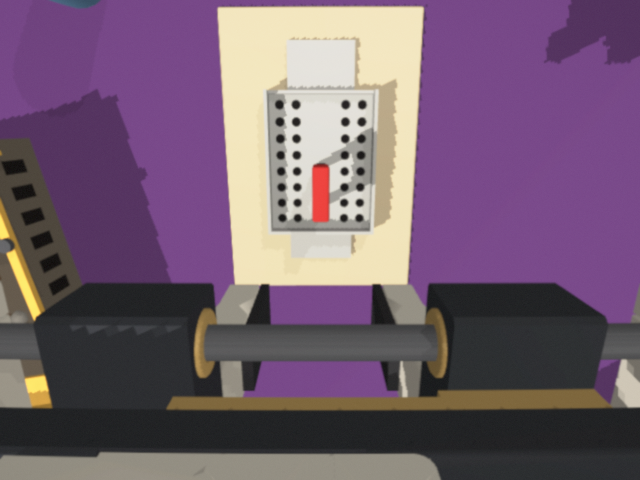

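The tray lies flat and right way up in the middle of the mat (handle at (320,193), tray spanning rows 40–258 on a mat spanning rows 8–285). It's lengthwise along the mat, and the gripper is clear. I'm handing in.

```bash
python3 -c "
from plant import r
print(r.close_job())"
```

```text
the job is handed in; nothing more can be done
None
```

The job is handed in at about 17 s: the tray was slid to the rear stop, tilted out over the front plate and laid flat in the middle of the mat, lengthwise, and the rocks and cup were never touched.

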